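# Swap tube racks at the loading lanes

### The arm

A 7-joint arm with a two-finger parallel gripper is mounted at the origin on the work surface. World frame = base frame: x ahead of the robot, y to its left, z up, the work surface at z = 0. Lengths are in m, angles in rad, forces in N, time in s.
With the tool pointing down it reaches from about 0.4 to 0.875 m from the base axis. Payload 19.3 kg.
Tool frame: the origin (TCP) lies between the finger pads; the fingertips stand bot.tcp_to_tips ahead of it and the grasp point (between the pads) is the TCP (bot.tcp_to_tips is the distance from the TCP to the fingertips, in m); z points along the fingers, y is the line along which they close (so a half turn about z gives the same grasp; the last joint's range is limited). The gripper opens to 85 mm and grips with 20 to 120 N. Pads are 22 mm wide; open, the fingers measure 114 mm over their backs; the gripper's body (76 mm by 85 mm) begins 54 mm behind the grasp point. The pads swing forward as they close: fully open they stand 13 mm farther back than shut.
Start: joints at [1.252, 0.521, -0.036, 1.599, 0.021, 1.021, -0.113], TCP at [0.154, -0.606, 0.25] pointing down, gripper open.
Joint ranges: [-2.91, 2.91], [-0.3, 2.13], [-1.5, 1.42], [0.17, 2.43], [-1.26, 4.41], [0.16, 1.93], [-2.52, 2.52]. Speed limits (rad/s): [1.89, 1.89, 2.39, 2.39, 3.01, 3.01, 3.01].

### API

Orientations are given as [roll, pitch, yaw] about the fixed x, y, z axes, in that order (R = Rz(yaw) Ry(pitch) Rx(roll)).
In Python, from workcell import telemetry, grab_frame, bot gives the robot as it stands. The module is installed in compiled form; this text tells all that it offers.
- The arm moves only by the shell command python3 -m crank 'ROWS' [FORCE]. ROWS is text: rows parted by semicolons, each of 7 numbers parted by spaces: the finger opening in m, from 0 to 0.0854, then the shift along the tool's x, y, z in m, then the turn, a rotation vector about the tool's x, y, z in degrees. A call has exactly 8 rows; each row shifts and turns the commanded pose from where the row before left it, along the tool's axes as they then stand; what a row does not reach is not made up. A row lasts 1/12 s, in which the tool goes at most 41.7 mm and 7.16 degrees, less where a joint would pass 70% of its speed; a pose out of reach is approached as far as the arm can. A call with a gripper value outside its range is refused whole. The fingers move at their own pace and stop on an object; FORCE is the grip in N (left out, the last holds). Time passes only in rows, so rows that do not move let the fingers close, or fill a call up. It gives the time, the measured TCP pose, the force, the opening and the grip force at its end, in the units of the state.
- telemetry.observe(): the state, without advancing time (a new reading comes with each control period).
- grab_frame(name): name is "scene" or "top" or "wrist"; returns a dict with "pixels" (480x640x3 uint8, red, green, blue), "depth" (480x640 float32, m along the optical axis (not along the pixel's ray), 0 where there is no reading), "vertical_fov" (degrees; the focal length in pixels is half the picture's height over the tangent of half this angle, whatever the lens; pixels are square), "cx", "cy" (the principal point, pixels), "R" (3x3) and "t" (3): a world point X has camera coordinates R X + t; the wrist camera has in their place "hand_eye" (4x4, takes a point from camera to tool coordinates, whose origin is the TCP and whose axes are the flange's). Camera axes: x right, y down, z forward; pixel columns grow to the right and rows downward; lengths in m; the calibration is good to about 2 mm. The wrist camera is an equidistant fisheye: a pixel r from the principal point sees the ray r / f radians off the axis. A picture is of the moment at which its call begins: read the wrist's pose just before it.
- bot.job_done(): hands the job in; it is judged then, once.
The state is a dict: "clock": time; "qpos": joint angles; "qd": joint speeds; "joint_efforts": joint torques, N m; "position": TCP position; "tool_rot": TCP orientation; "force": force on the tool from outside, world axes, zero at the start; "moment": the same for the moment, N m; "grip_width": finger opening in m; "finger_force": force on a finger pad.
Only numpy, scipy, OpenCV 4.12 (cv2) and the standard library are available. Lean on these libraries where they do the work, as an engineer would, in place of code of your own. Each camera call takes 0.05 s, during which the arm holds its last target. There are 200 camera calls.

### The job

The purple-capped samples are finished: hook a fingertip behind the front lip of their rack and draw it along its rail all the way out to the stop. Then push the waiting green-capped rack fully home with the fingertips against the front of its lip. Do not pinch either lip or lift anything, and leave the jar, the single-tube stand and the tape roll where they are.

Things in the scene. Friction and masses are not known exactly. Their poses are not given: they have to be found in the camera images.
- purple_lane: Fixed white rail bed of the purple-capped rack, 375 x 110 mm (x -150 to +225 mm, y +-55 mm in its frame). Side rails 28 mm high, inner faces at y +-46 mm; end block 52 mm high at the far end. Origin on the bench, on the middle line, under the lip's outer face when the rack is home. +x points into the lane, away from the robot (yaw within 0.2 rad), z up.
- purple_rack (a joint): How far the purple-capped rack is drawn out, in m: 0 = fully home, 0.130 = fully out at its stop. It slides along the lane's -x as the value grows, with friction of about 2 N and light damping (6 N per m/s); it stays where it is left and cannot lift out of the rail.
- purple_lip (a point): Middle of the top edge of the purple rack's lip, 62 mm above the bench; moves with the rack; axes as the lane's. The lip is an upright plate across the rack's front, 88 mm wide, 10 mm thick (5 mm either side of this point); its outer half, painted purple, is the face towards the robot; its grey inner half, 4 mm lower, looks into the finger pocket.
- purple_pocket (a point): Centre of the floor of the purple rack's finger pocket, 20 mm above the bench, 42 mm further in (+x) than the lip's outer face; axes as the lane's. The open pocket is 64 mm long in x, 88 wide. Behind it is a black block 50 mm high with wells and fixed tubes, their purple caps 99 mm above the bench. All moves with the rack.
- green_lane: Fixed white rail bed of the green-capped rack, 375 x 110 mm (x -150 to +225 mm, y +-55 mm in its frame). Side rails 28 mm high, inner faces at y +-46 mm; end block 52 mm high at the far end. Origin on the bench, on the middle line, under the lip's outer face when the rack is home. +x points into the lane, away from the robot (yaw within 0.2 rad), z up.
- green_rack (a joint): How far the green-capped rack is drawn out, in m: 0 = fully home, 0.130 = fully out at its stop. It slides along the lane's -x as the value grows, with friction of about 2 N and light damping (6 N per m/s); it stays where it is left and cannot lift out of the rail.
- green_lip (a point): Middle of the top edge of the green rack's lip, 62 mm above the bench; moves with the rack; axes as the lane's. The lip is an upright plate across the rack's front, 88 mm wide, 10 mm thick (5 mm either side of this point); its outer half, painted green, is the face towards the robot; its grey inner half, 4 mm lower, looks into the finger pocket.
- green_pocket (a point): Centre of the floor of the green rack's finger pocket, 20 mm above the bench, 42 mm further in (+x) than the lip's outer face; axes as the lane's. The open pocket is 64 mm long in x, 88 wide. Behind it is a black block 50 mm high with wells and fixed tubes, their green caps 99 mm above the bench. All moves with the rack.
- jar: Bystander: small loose specimen jar with a yellow lid, 60 mm across, 70 high. Origin at the centre of its underside, z up.
- stand: Bystander: loose white block 44 x 44 x 30 mm holding one upright red-capped tube, 95 mm high in all; stands between the two lanes. Origin at the centre of its underside, z up.
- tape: Bystander: loose blue ring (roll of tape), 70 mm across, 20 high, lying flat. Origin at the centre of its underside, z up.

How it is judged:
By the outcome, as a careful person would: the job done as asked, in the order asked, and still so for the second after the job is handed in, with the robot touching nothing.
It also fails if it takes over 58 s, if anything falls off the work surface, if the arm or the gripper's body presses on something with over 40 N, if the wrist force passes 120 N, or if a joint passes its speed limit or range.

## Working session

There is one attempt and no reset: what is moved stays moved. The work goes in short steps, Python scripts to look and compute and a shell command to move; the robot and the scene stay as the last step left them, time stands still between calls to the robot, and variables do not carry over. Pictures are saved under pics/ and viewed, at most 10 in all, crops included, and the job is handed in when it is done.

```bash
mkdir -p pics
cat > h.py <<'E'
import numpy as np,cv2
from workcell import telemetry, grab_frame, bot
def pts(F):
    d=F["depth"]; f=240/np.tan(np.radians(F["vertical_fov"])/2)
    v,u=np.mgrid[:480,:640]
    c=np.stack([(u-F["cx"])/f*d,(v-F["cy"])/f*d,d],-1)
    return (c-np.array(F["t"]))@np.array(F["R"])
E
python3 - <<'E'
from h import *
s=telemetry.observe();print(s,bot.tcp_to_tips)
for n in("top","scene"):
    F=grab_frame(n);np.save(n+".npy",F,allow_pickle=True)
    cv2.imwrite(f"pics/{n}.png",F["pixels"][...,::-1]);print(n,F["vertical_fov"],F["R"],F["t"],(F["depth"]>0).mean())
E
```

```text
{'clock': 0.0, 'qpos': array([ 1.25180851,  0.52198817, -0.03632862,  1.59999039,  0.02120323,
        1.02111425, -0.11279358]), 'qd': array([ 4.62336567e-04, -1.48861793e-03,  2.07596530e-04,  4.82987338e-04,
       -2.33370636e-05,  3.26420963e-04,  9.59414846e-04]), 'joint_efforts': array([-7.99352856e-04, -9.27121997e+01,  1.97940476e+00, -3.69943106e+01,
        1.78453390e-02,  8.16844928e-03,  5.36215134e-05]), 'position': array([ 0.15378201, -0.60546331,  0.24974812]), 'tool_rot': array([-3.14048064e+00,  8.21306182e-05,  2.48786732e-01]), 'force': array([-0.02686498, -0.08659696, -0.1868481 ]), 'moment': array([ 0.02379646, -0.04214547,  0.01063817]), 'finger_force': 0.0, 'grip_width': 0.0852487874041697} 0.019
top 43.11088587292729 [[-0.02603282 -0.99962799 -0.00813429]
 [-0.99107977  0.02687239 -0.13053262]
 [ 0.13070265  0.0046636  -0.99141065]] [0.00895287 0.54907695 1.19381798] 0.996103515625
scene 48.07550393588142 [[-0.90645556  0.4217342   0.02187667]
 [ 0.27009335  0.61879079 -0.73766357]
 [-0.32463504 -0.6627505  -0.67481395]] [ 0.50898162 -0.11969681  1.27923081] 0.9960026041666666
```

View pics/top.png

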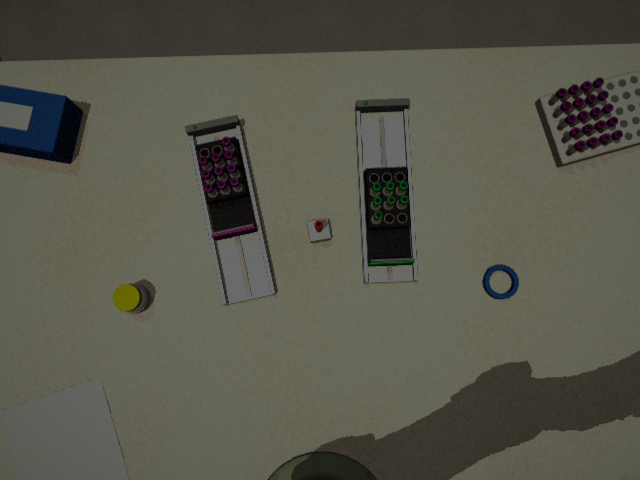

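View pics/scene.png

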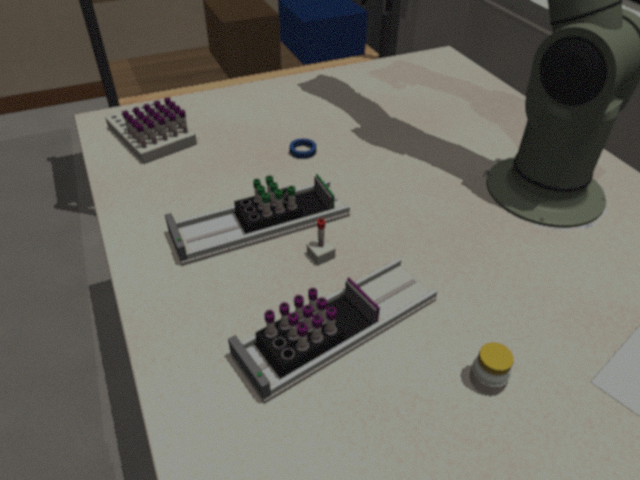

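The top view shows the purple lip at about (234,231), home. The green lip is at (391,262), drawn out. The stand sits between the lanes at (319,230), the jar at (128,297) and the tape at (501,282). Next I'll measure the lips and lanes.

```bash
cat > m.py <<'E'
from h import *
def lip(F,col,box=None):
    P=pts(F); hsv=cv2.cvtColor(F["pixels"],cv2.COLOR_RGB2HSV)
    lo,hi={"purple":((135,80,40),(165,255,255)),"green":((50,100,40),(80,255,255))}[col]
    m=cv2.inRange(hsv,lo,hi)>0
    z=P[...,2]; m&=(z>.045)&(z<.07)
    if box: u0,v0,u1,v1=box; b=np.zeros_like(m); b[v0:v1,u0:u1]=1; m&=b
    n,l,st,_=cv2.connectedComponentsWithStats(m.astype(np.uint8),connectivity=8)
    i=1+np.argmax(st[1:,4]); Q=P[l==i]
    print(col,st[i],"z",np.percentile(Q[:,2],[5,50,95]).round(4))
    Q=Q[Q[:,2]>np.percentile(Q[:,2],50)-.006]
    r=cv2.minAreaRect((Q[:,:2]*1000).astype(np.float32));b=cv2.boxPoints(r)
    print(" centre,size mm",np.round(r[0],1),np.round(r[1],1),"box",b.round(0).tolist())
    vx,vy,_,_=cv2.fitLine(Q[:,:2].astype(np.float32),cv2.DIST_HUBER,0,.001,.001).ravel()
    if vy<0: vx,vy=-vx,-vy
    print(" yaw",np.arctan2(-vx,vy))
E
python3 - <<'E'
from m import *
F=np.load("top.npy",allow_pickle=True).item()
lip(F,"purple",(180,200,290,260));lip(F,"green",(350,240,430,280))
P=pts(F)
f=240/np.tan(np.radians(F["vertical_fov"])/2);R=np.array(F["R"]);t=np.array(F["t"])
def ray(u,v,z):
    d=R.T@np.array([(u-F["cx"])/f,(v-F["cy"])/f,1]);o=-R.T@t
    return o+d*(z-o[2])/d[2]
hsv=cv2.cvtColor(F["pixels"],cv2.COLOR_RGB2HSV)
# lanes: white low-saturation cells
for n,box in(("P",(180,110,285,310)),("G",(345,90,430,290))):
    u0,v0,u1,v1=box; z=P[v0:v1,u0:u1,2]; m=(z>.012)
    k,l,st,_=cv2.connectedComponentsWithStats(m.astype(np.uint8)); i=1+np.argmax(st[1:,4])
    Q=P[v0:v1,u0:u1][l==i]; Q=Q[Q[:,2]<.032]
    r=cv2.minAreaRect((Q[:,:2]*1000).astype(np.float32)); print(n,np.round(r[0],1),np.round(r[1],1),r[2],cv2.boxPoints(r).round(0).tolist())
for n,uv,zz in(("jar",(128,297),.07),("red cap",(319,226),.095),("tape",(501,282),.02)): print(n,ray(*uv,zz).round(3),P[uv[1],uv[0]].round(3))
E
```

```text
purple [212 226  43  12 127] z [0.0566 0.0619 0.0659]
 centre,size mm [575.4 162.2] [ 5.6 87.1] box [[564.0, 204.0], [581.0, 119.0], [587.0, 120.0], [569.0, 205.0]]
 yaw 0.19376692
green [370 260  44   5 125] z [0.0503 0.0621 0.0658]
 centre,size mm [ 505.9 -150.8] [ 5.1 85.1] box [[503.0, -108.0], [504.0, -193.0], [509.0, -193.0], [508.0, -108.0]]
 yaw 0.017104343
P [625.  171.7] [372.3 109.7] 11.091938018798828 [[432.0, 190.0], [453.0, 82.0], [818.0, 154.0], [797.0, 261.0]]
G [ 656.7 -148.6] [372.8 110.1] 0.6929535269737244 [[470.0, -96.0], [471.0, -206.0], [844.0, -201.0], [842.0, -91.0]]
jar [0.45  0.367 0.07 ] [0.45  0.368 0.067]
red cap [ 0.576 -0.009  0.095] [ 0.576 -0.009  0.093]
tape [ 0.463 -0.375  0.02 ] [ 0.464 -0.381  0.002]
```

Both lips and lanes check out: 62 mm lip height, 87 mm wide, lanes 372x110.
- **Purple:** yaw 0.194, outer face at (0.573, 0.162), q≈0.015.
- **Green:** yaw 0.015, q≈0.116.

Next I'll close the fingers and travel at z=0.25 to above the purple pocket.

```bash
python3 -m crank '0 24 0 0 0 0 0;0 0 0 0 0 0 0;0 0 0 0 0 0 0;0 0 0 0 0 0 0;0 0 0 0 0 0 0;0 0 0 0 0 0 0;0 0 0 0 0 0 0;0 0 0 0 0 0' 20 2>&1 | tail -3; python3 -m crank '0 0.0245 -0.028 0 0 0 3.15;0 0.0245 -0.028 0 0 0 0;0 0.0245 -0.028 0 0 0 0;0 0.0245 -0.028 0 0 0 0;0 0.0245 -0.028 0 0 0 0;0 0.0245 -0.028 0 0 0 0;0 0.0245 -0.028 0 0 0 0;0 0.0245 -0.028 0 0 0 0' 20
```

```text
invalid input
clock: 0.77
position: [0.3017, -0.3455, 0.2503]
tool_rot: [-3.142, 0.0, 0.194]
force: [1.8, 0.0, 0.3]
grip_width: 0.0001
finger_force: 0.0
```

My first call was malformed, with a stray value, and it was refused without moving anything. The second tracks well, so I'm continuing.

```bash
python3 -m crank '0 0.0245 -0.028 0 0 0 0;0 0.0245 -0.028 0 0 0 0;0 0.0245 -0.028 0 0 0 0;0 0.0245 -0.028 0 0 0 0;0 0.0245 -0.028 0 0 0 0;0 0.0245 -0.028 0 0 0 0;0 0.0245 -0.028 0 0 0 0;0 0.0245 -0.028 0 0 0 0'; python3 -m crank '0 0.0245 -0.028 0 0 0 0;0 0.0245 -0.028 0 0 0 0;0 0.0245 -0.028 0 0 0 0;0 0.0245 -0.028 0 0 0 0;0 0.0245 -0.028 0 0 0 0;0 0.0245 -0.028 0 0 0 0;0 0.02 -0.024 0 0 0 0;0 0 0 0 0 0 0'
python3 - <<'E'
from h import *
s=telemetry.observe();print(s["position"],s["tool_rot"]);T=np.array([.6023,.1675,.25]);y=s["tool_rot"][2]
d=T-s["position"];print("tool dx,dy",d[0]*np.cos(y)+d[1]*np.sin(y),d[0]*np.sin(y)-d[1]*np.cos(y))
F=grab_frame("wrist");cv2.imwrite("pics/w1.png",F["pixels"][...,::-1])
E
```

```text
clock: 1.43
position: [0.4509, -0.0879, 0.2503]
tool_rot: [3.142, 0.0, 0.194]
force: [0.1, -0.6, 0.4]
grip_width: 0.0001
finger_force: 0.0
clock: 2.1
position: [0.5785, 0.1372, 0.2496]
tool_rot: [-3.139, -0.0, 0.199]
force: [-0.4, 1.0, -0.5]
grip_width: -0.0001
finger_force: 0.0
[0.57848342 0.13717723 0.24964682] [-3.13857645e+00 -3.76420742e-04  1.99367304e-01]
tool dx,dy 0.02935022210744554 -0.025005279416636304
```

View pics/w1.png

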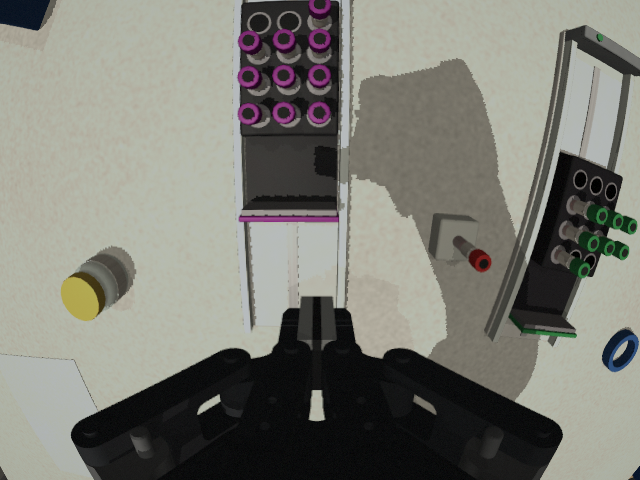

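The wrist view shows the shut fingertips at about (317,300). The purple lip edge runs from (240,218) to (338,218), with the open pocket behind it at (290,170), clear of the caps. I'll refine the lip position with rays from this view.

```bash
cat > w.py <<'E'
from h import *
from scipy.spatial.transform import Rotation as Ro
def wlip(lo,hi,box,zp=.062):
    s=telemetry.observe();F=grab_frame("wrist")
    f=240/np.tan(np.radians(F["vertical_fov"])/2);H=np.array(F["hand_eye"])
    m=cv2.inRange(cv2.cvtColor(F["pixels"],cv2.COLOR_RGB2HSV),lo,hi)
    b=np.zeros_like(m);u0,v0,u1,v1=box;b[v0:v1,u0:u1]=1;m=m*b
    v,u=np.nonzero(m);x,y=u-F["cx"],v-F["cy"];r=np.hypot(x,y);th=r/f
    d=np.stack([np.sin(th)*x/r,np.sin(th)*y/r,np.cos(th)],-1)
    R=Ro.from_euler("xyz",s["tool_rot"]).as_matrix()
    o=R@H[:3,3]+s["position"];d=d@(R@H[:3,:3]).T
    P=o+d*((zp-o[2])/d[:,2])[:,None]
    rc=cv2.minAreaRect((P[:,:2]*1000).astype(np.float32))
    print(len(u),"centre",np.round(rc[0],1),"size",np.round(rc[1],1),cv2.boxPoints(rc).round(0).tolist(),"cam",o.round(3))
E
python3 - <<'E'
from w import *
wlip((135,60,40),(165,255,255),(230,205,350,228))
E
python3 -m crank '0 0.015 -0.0125 0 0 0 0;0 0.0145 -0.0125 0 0 0 0;0 0 0 0.02 0 0 0.3;0 0 0 0.02 0 0 0;0 0 0 0.02 0 0 0;0 0 0 0 0 0 0;0 0 0 0 0 0 0;0 0 0 0 0 0 0'
```

```text
570 centre [575.8 161.6] size [ 5.5 86.7] [[564.0, 203.0], [582.0, 119.0], [587.0, 120.0], [570.0, 205.0]] cam [0.655 0.148 0.374]
clock: 2.87
position: [0.6019, 0.1605, 0.1915]
tool_rot: [3.141, -0.001, 0.188]
force: [0.5, -0.4, -0.1]
grip_width: 0.0003
finger_force: 0.0
```

Both cameras agree on the lip to about 1 mm. Now I'll correct the lateral position and descend into the pocket to TCP z≈0.052.

```bash
python3 -m crank '0 0.002 -0.0065 0 0 0 -0.3;0 0 0 0.02 0 0 0;0 0 0 0.02 0 0 0;0 0 0 0.02 0 0 0;0 0 0 0.02 0 0 0;0 0 0 0 0 0 0;0 0 0 0 0 0 0;0 0 0 0 0 0 0'
```

```text
clock: 3.53
position: [0.603, 0.1684, 0.1119]
tool_rot: [-3.141, -0.002, 0.194]
force: [0.1, -0.4, 0.9]
grip_width: 0.0001
finger_force: 0.0
```

```bash
python3 -m crank '0 0 0 0.015 0 0 0;0 0 0 0.015 0 0 0;0 0 0 0.015 0 0 0;0 0 0 0.014 0 0 0;0 0 0 0 0 0 0;0 0 0 0 0 0 0;0 0 0 0 0 0 0;0 0 0 0 0 0 0'; python3 -m crank '0 -0.005 0 0 0 0 0;0 -0.005 0 0 0 0 0;0 -0.005 0 0 0 0 0;0 -0.005 0 0 0 0 0;0 -0.005 0 0 0 0 0;0 -0.005 0 0 0 0 0;0 -0.005 0 0 0 0 0;0 -0.005 0 0 0 0 0'
```

```text
clock: 4.2
position: [0.6029, 0.1681, 0.0525]
tool_rot: [-3.141, -0.002, 0.194]
force: [1.6, 0.4, 0.3]
grip_width: -0.0001
finger_force: 0.0
clock: 4.87
position: [0.5625, 0.1601, 0.0514]
tool_rot: [-3.142, -0.0, 0.194]
force: [3.2, 0.2, 1.6]
grip_width: 0.0003
finger_force: 1.2
```

The lip is hooked: 3 N, matching the rack's friction. About 83 mm remains to the stop.

```bash
python3 -m crank '0 -0.005 0 0 0 0 0;0 -0.005 0 0 0 0 0;0 -0.005 0 0 0 0 0;0 -0.005 0 0 0 0 0;0 -0.005 0 0 0 0 0;0 -0.005 0 0 0 0 0;0 -0.005 0 0 0 0 0;0 -0.005 0 0 0 0 0'; python3 -m crank '0 -0.005 0 0 0 0 0;0 -0.005 0 0 0 0 0;0 -0.005 0 0 0 0 0;0 -0.005 0 0 0 0 0;0 -0.004 0 0 0 0 0;0 -0.004 0 0 0 0 0;0 -0.003 0 0 0 0 0;0 -0.002 0 0 0 0 0';python3 -m crank '0 -0.0015 0 0 0 0 0;0 -0.0015 0 0 0 0 0;0 -0.001 0 0 0 0 0;0 -0.001 0 0 0 0 0;0 -0.001 0 0 0 0 0;0 -0.001 0 0 0 0 0;0 -0.001 0 0 0 0 0;0 0 0 0 0 0 0'
```

```text
clock: 5.53
position: [0.5232, 0.1524, 0.0513]
tool_rot: [-3.141, 0.0, 0.194]
force: [1.7, 1.0, 1.4]
grip_width: 0.0
finger_force: 1.2
clock: 6.2
position: [0.491, 0.1461, 0.0513]
tool_rot: [-3.142, 0.0, 0.194]
force: [2.2, 1.9, 0.9]
grip_width: -0.0
finger_force: 1.1
clock: 6.87
position: [0.4832, 0.1445, 0.0513]
tool_rot: [3.141, 0.0, 0.194]
force: [0.5, 1.1, 0.3]
grip_width: 0.0002
finger_force: 0.4
```

Near the expected stop; I'll creep in 1 mm rows until the force rises.

```bash
python3 -m crank '0 -0.001 0 0 0 0 0;0 -0.001 0 0 0 0 0;0 -0.001 0 0 0 0 0;0 -0.0005 0 0 0 0 0;0 -0.0005 0 0 0 0 0;0 0 0 0 0 0 0;0 0 0 0 0 0 0;0 0 0 0 0 0 0'
```

```text
clock: 7.53
position: [0.4811, 0.144, 0.0515]
tool_rot: [-3.141, -0.003, 0.193]
force: [11.9, 1.2, -9.2]
grip_width: 0.0
finger_force: 5.9
```

The force rises at 0.4811, against a predicted stop of 0.4812. One more millimetre will confirm it.

```bash
python3 -m crank '0 -0.0005 0 0 0 0 0;0 -0.0005 0 0 0 0 0;0 0 0 0 0 0 0;0 0 0 0 0 0 0;0 0 0 0 0 0 0;0 0 0 0 0 0 0;0 0 0 0 0 0 0;0 0 0 0 0 0 0'
```

```text
clock: 8.2
position: [0.481, 0.144, 0.0516]
tool_rot: [-3.141, -0.005, 0.193]
force: [17.6, 1.3, -13.5]
grip_width: 0.0002
finger_force: 8.9
```

That is a firm stop: no further motion, 17.6 N. I'll back off the lip and lift straight out.

```bash
python3 -m crank '0 0.004 0 0 0 0 0;0 0.005 0 0 0 0 0;0 0.004 0 0 0 0 0;0 0 0 0 0 0 0;0 0 0 -0.02 0 0 0;0 0 0 -0.025 0 0 0;0 0 0 -0.025 0 0 0;0 0 0 -0.025 0 0 0'; python3 -m crank '0 0 0 -0.025 0 0 0;0 0 0 -0.025 0 0 0;0 0 0 0 0 0 5.1;0 0 0 0 0 0 5.1;0 0 0 0 0 0 0;0 0 0 0 0 0 0;0 0 0 0 0 0 0;0 0 0 0 0 0 0'
python3 - <<'E'
from h import *
from m import lip
F=grab_frame("top");np.save("top2.npy",F,allow_pickle=True)
cv2.imwrite("pics/top2.png",F["pixels"][...,::-1])
s=telemetry.observe();y=s["tool_rot"][2];d=np.array([.470,-.1512,.2])-s["position"]
print(s["position"],y,d[0]*np.cos(y)+d[1]*np.sin(y),d[0]*np.sin(y)-d[1]*np.cos(y))
E
```

```text
clock: 8.87
position: [0.4908, 0.146, 0.1472]
tool_rot: [3.142, 0.001, 0.194]
force: [0.3, -0.2, 0.0]
grip_width: -0.0001
finger_force: 0.0
clock: 9.53
position: [0.4912, 0.1461, 0.196]
tool_rot: [3.141, 0.001, 0.018]
force: [-0.7, -0.8, -0.9]
grip_width: -0.0
finger_force: 0.0
[0.49122947 0.1460574  0.19601955] 0.017474917357652053 -0.02642051558221035 0.2968410502724677
```

View pics/top2.png

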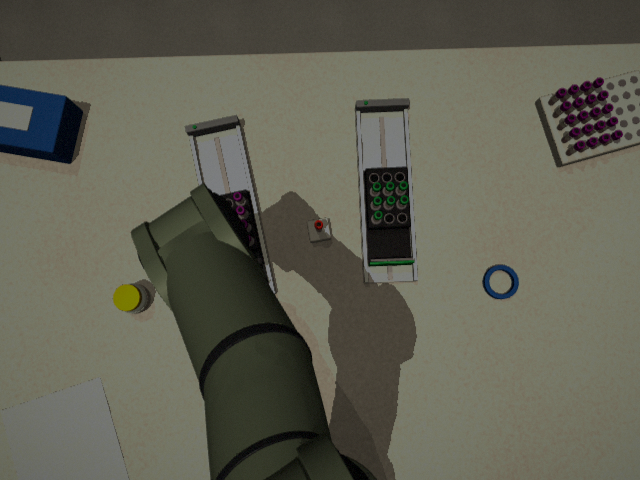

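The view shows the arm over the withdrawn purple rack, whose caps are now near (237,205). The stand, jar and tape haven't moved, and the green lip is still at (391,262). I'll move across to just in front of the green lip.

```bash
python3 -m crank '0 -0.0035 0.037 0 0 0 0;0 -0.0035 0.037 0 0 0 0;0 -0.0035 0.037 0 0 0 0;0 -0.0035 0.037 0 0 0 0;0 -0.0035 0.037 0 0 0 0;0 -0.003 0.037 0 0 0 0;0 -0.003 0.037 0 0 0 0;0 -0.003 0.037 0 0 0 0'; python3 -m crank '0 0 0 0 0 0 0;0 0 0 0 0 0 0;0 0 0 0 0 0 0;0 0 0 0 0 0 0;0 0 0 0 0 0 0;0 0 0 0 0 0 0;0 0 0 0 0 0 0;0 0 0 0 0 0 0'
python3 - <<'E'
from w import *
wlip((45,80,40),(85,255,255),(150,190,500,290))
F=grab_frame("top")
from m import lip
lip(F,"purple",(200,230,300,310))
E
```

```text
clock: 10.25
position: [0.469, -0.1521, 0.1962]
tool_rot: [-3.142, 0.0, 0.017]
force: [1.0, 0.4, 0.3]
grip_width: 0.0001
finger_force: 0.0
clock: 10.92
position: [0.4696, -0.1499, 0.1963]
tool_rot: [-3.142, -0.0, 0.017]
force: [-0.6, -0.2, 0.3]
grip_width: 0.0001
finger_force: 0.0
393 centre [ 504.7 -152.6] size [ 2.3 87.4] [[503.0, -109.0], [504.0, -196.0], [507.0, -196.0], [505.0, -109.0]] cam [ 0.548 -0.15   0.321]
purple [223 281  44  13 138] z [0.0478 0.0615 0.0659]
 centre,size mm [464.4 140. ] [ 5.  85.6] box [[454.0, 182.0], [470.0, 97.0], [475.0, 98.0], [459.0, 183.0]]
 yaw 0.19252418
```

The purple rack measures fully out (≈129 mm, within noise). The green lip's outer face is at x≈0.503. Next I'll descend in front of it.

```bash
python3 -m crank '0 0 0.0015 0.02 0 0 0;0 0 0 0.025 0 0 0;0 0 0 0.025 0 0 0;0 0 0 0.025 0 0 0;0 0 0 0.02 0 0 0;0 0 0 0.015 0 0 0;0 0 0 0.014 0 0 0;0 0 0 0 0 0 0';python3 -m crank '0 0 0 0 0 0 0;0 0.005 0 0 0 0 0;0 0.005 0 0 0 0 0;0 0.005 0 0 0 0 0;0 0.005 0 0 0 0 0;0 0.005 0 0 0 0 0;0 0.005 0 0 0 0 0;0 0.005 0 0 0 0 0'
```

```text
clock: 11.68
position: [0.4685, -0.1513, 0.0502]
tool_rot: [-3.141, 0.003, 0.016]
force: [-1.6, 0.5, -0.9]
grip_width: 0.0004
finger_force: 0.0
clock: 12.35
position: [0.5049, -0.1513, 0.0524]
tool_rot: [3.142, 0.0, 0.016]
force: [-1.9, -0.5, 1.2]
grip_width: -0.0001
finger_force: 1.2
```

In contact and pushing. The home stop is expected at TCP x≈0.608.

```bash
python3 -m crank '0 0.005 0 0 0 0 0;0 0.005 0 0 0 0 0;0 0.005 0 0 0 0 0;0 0.005 0 0 0 0 0;0 0.005 0 0 0 0 0;0 0.005 0 0 0 0 0;0 0.005 0 0 0 0 0;0 0.005 0 0 0 0 0';python3 -m crank '0 0.005 0 0 0 0 0;0 0.005 0 0 0 0 0;0 0.005 0 0 0 0 0;0 0.005 0 0 0 0 0;0 0.005 0 0 0 0 0;0 0.005 0 0 0 0 0;0 0.005 0 0 0 0 0;0 0.005 0 0 0 0 0';python3 -m crank '0 0.003 0 0 0 0 0;0 0.002 0 0 0 0 0;0 0.002 0 0 0 0 0;0 0.002 0 0 0 0 0;0 0.002 0 0 0 0 0;0 0.001 0 0 0 0 0;0 0.001 0 0 0 0 0;0 0.001 0 0 0 0 0'
```

```text
clock: 13.02
position: [0.545, -0.1507, 0.0523]
tool_rot: [3.142, 0.0, 0.016]
force: [-3.2, -2.2, 1.0]
grip_width: 0.0001
finger_force: 1.2
clock: 13.68
position: [0.585, -0.15, 0.0523]
tool_rot: [-3.142, 0.0, 0.016]
force: [-1.6, -1.9, -0.2]
grip_width: 0.0003
finger_force: 1.2
clock: 14.35
position: [0.5986, -0.1497, 0.0523]
tool_rot: [-3.141, 0.0, 0.016]
force: [-2.9, -0.0, -0.5]
grip_width: -0.0004
finger_force: 1.0
```

```bash
python3 -m crank '0 0.001 0 0 0 0 0;0 0.001 0 0 0 0 0;0 0.001 0 0 0 0 0;0 0.001 0 0 0 0 0;0 0.001 0 0 0 0 0;0 0.001 0 0 0 0 0;0 0.001 0 0 0 0 0;0 0.001 0 0 0 0 0'; python3 -m crank '0 0.001 0 0 0 0 0;0 0.0005 0 0 0 0 0;0 0.0005 0 0 0 0 0;0 0.0005 0 0 0 0 0;0 0 0 0 0 0 0;0 0 0 0 0 0 0;0 0 0 0 0 0 0;0 0 0 0 0 0 0'
```

```text
clock: 15.02
position: [0.6067, -0.1495, 0.0523]
tool_rot: [-3.142, -0.0, 0.016]
force: [-1.5, 0.2, -0.1]
grip_width: 0.0002
finger_force: 1.0
clock: 15.68
position: [0.6081, -0.1495, 0.0523]
tool_rot: [-3.141, 0.002, 0.016]
force: [-8.5, 0.8, 5.8]
grip_width: 0.0007
finger_force: 4.5
```

The force is rising at 0.6081, the predicted home position. One more nudge, then I'll back off.

```bash
python3 -m crank '0 0.0005 0 0 0 0 0;0 0.0005 0 0 0 0 0;0 0.0005 0 0 0 0 0;0 0 0 0 0 0 0;0 0 0 0 0 0 0;0 0 0 0 0 0 0;0 0 0 0 0 0 0;0 0 0 0 0 0 0'; python3 -m crank '0 -0.005 0 0 0 0 0;0 -0.01 0 0 0 0 0;0 -0.01 0 0 0 0 0;0 -0.01 0 0 0 0 0;0 0 0 0 0 0 0;0 0 0 -0.025 0 0 0;0 0 0 -0.025 0 0 0;0 0 0 -0.025 0 0 0'; python3 -m crank '0 0 0 -0.03 0 0 0;0 0 0 -0.03 0 0 0;0 0 0 -0.03 0 0 0;0 -0.02 0.03 0 0 0 0;0 -0.02 0.03 0 0 0 0;0 -0.02 0.03 0 0 0 0;0 -0.02 0.03 0 0 0 0;0 -0.02 0.03 0 0 0 0'; python3 -m crank '0 -0.01 0.03 0 0 0 0;0 -0.01 0.03 0 0 0 0;0 -0.01 0.03 0 0 0 0;0 0 0 0 0 0 0;0 0 0 0 0 0 0;0 0 0 0 0 0 0;0 0 0 0 0 0 0;0 0 0 0 0 0 0'
python3 - <<'E'
from m import *
F=grab_frame("top");cv2.imwrite("pics/top3.png",F["pixels"][...,::-1])
lip(F,"purple",(200,230,300,310));lip(F,"green",(350,200,430,260))
E
```

```text
clock: 16.35
position: [0.6082, -0.1496, 0.0522]
tool_rot: [-3.141, 0.005, 0.015]
force: [-19.6, 1.9, 14.9]
grip_width: 0.0004
finger_force: 9.7
clock: 17.02
position: [0.5761, -0.15, 0.1283]
tool_rot: [-3.141, -0.0, 0.016]
force: [0.2, 0.4, 0.4]
grip_width: -0.0001
finger_force: 0.0
clock: 17.68
position: [0.4776, -0.3031, 0.2178]
tool_rot: [3.141, -0.001, 0.016]
force: [0.1, 0.2, -0.1]
grip_width: 0.0
finger_force: 0.0
clock: 18.35
position: [0.4501, -0.3912, 0.2175]
tool_rot: [-3.141, -0.0, 0.017]
force: [0.6, -0.4, 0.1]
grip_width: -0.0001
finger_force: 0.0
purple [223 281  44  13 133] z [0.0497 0.0623 0.0661]
 centre,size mm [464.2 140.3] [ 4.9 86. ] box [[454.0, 182.0], [470.0, 98.0], [475.0, 99.0], [458.0, 183.0]]
 yaw 0.19485888
green [367 202  44   5 125] z [0.0557 0.0621 0.0663]
 centre,size mm [ 622.6 -149. ] [ 5.6 85.8] box [[620.0, -106.0], [620.0, -192.0], [625.0, -192.0], [625.0, -106.0]]
 yaw 0.010685519
```

View pics/top3.png

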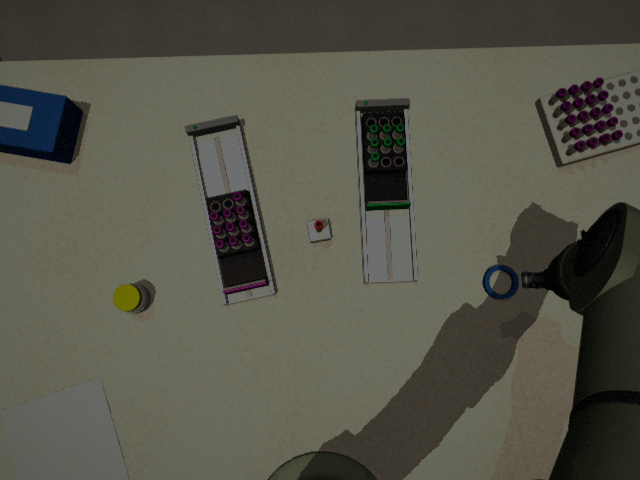

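The view shows the purple lip at (245,287), fully out, and the green lip at (388,204), home. The jar, stand and tape are where they started, and the arm is clear of everything.

```bash
python3 -c "
from workcell import bot
print(bot.job_done())"
```

```text
the job is handed in; nothing more can be done
None
```

The purple rack is drawn fully out to its stop and the green rack was then pushed fully home, both confirmed by firm contact and the top camera; the jar, stand and tape were not moved, and the job is handed in at about 18 s.

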